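# Check an instrument frame corner with an assembly square

### The arm

A 6-joint arm with a two-finger parallel gripper is mounted at the origin on a cart in front of the work surface, level with it; the furniture and walls round the work are solid. World frame = base frame: x ahead of the robot, y to its left, z up, the work surface at z = 0. Lengths are in m, angles in rad, forces in N, time in s.
With the tool pointing down it reaches from about 0.3 to 0.85 m from the base axis. Payload 5.4 kg.
Tool frame: the origin (TCP) lies on the centre line of the jaws, within the pads' length; the fingertips stand 22 mm ahead of it and the grasp point (between the pads) lies 3 mm ahead of it (env.tip_extent is the distance from the TCP to the fingertips, in m); z points along the fingers, y is the direction in which the jaws open and shut (so a half turn about z gives the same grasp; the last joint's range is limited). The gripper opens to 85 mm and grips with 20 to 120 N. Pads are 22 mm wide; open, the fingers measure 114 mm over their backs; the gripper's body (76 mm by 85 mm) begins 54 mm behind the grasp point. The pads swing forward as they close: fully open they stand 13 mm farther back than shut.
Start: joints at [1.022, 0.158, 1.597, -0, 1.386, -0.21], TCP at [0.191, 0.542, 0.253] pointing down, gripper open.
Joint ranges: [-2.91, 2.91], [-0.94, 2.29], [0.18, 2.7], [-1.29, 4.43], [0.17, 2.64], [-3, 3]. Speed limits (rad/s): [2.57, 2.57, 3.14, 3.14, 3.14, 3.14].

### API

Orientations are given as a rotation vector (axis times angle).
In Python, from plant import status, camera, env gives the robot as it stands.
- The arm moves only by the shell command python3 -m inch 'ROWS' [OPENING] [FORCE]. ROWS is JSON, one flat list of numbers, 6 for each row, row after row: the shift along the tool's x, y, z in cm, then the turn, a rotation vector about the tool's x, y, z in degrees. In form: [tx, ty, tz, ax, ay, az, tx, ty, tz, ax, ay, az, ...]. A call has 1 to 20 rows; each row shifts and turns the commanded pose from where the row before left it, along the tool's axes as they then stand; what a row does not reach is not made up. A row lasts 1/12 s, in which the tool goes at most 41.7 mm and 7.16 degrees, less where a joint would pass 70% of its speed; a pose out of reach is approached as far as the arm can. A call with a gripper value outside its range is refused whole. OPENING is the closure in counts, from 0 (fully open) to 255 (shut), set as the call begins (- or left out, the last holds). The fingers move at their own pace and stop on an object; FORCE is the grip in N (left out, the last holds). Time passes only in rows, so rows that do not move let the fingers close. It gives the time, the measured TCP pose, the force and the opening at its end, in the units of the state.
- status.state(): the state, without advancing time (a new reading comes with each control period).
- camera(name): name is "side" or "top"; returns a dict with "pixels" (420x560x3 uint8, blue, green, red), "fx", "fy", "cx", "cy" (pixels), "extrinsics" (4x4, takes a point from camera to world coordinates). Camera axes: x right, y up, looking along -z (the intrinsics and any distortion apply to the point x, -y, -z); pixel columns grow to the right and rows downward; lengths in m; the calibration is good to about 2 mm. A picture is of the moment at which its call begins. There is no depth.
- env.close_job(): hands the job in, once; it reports no verdict.
The state is a dict: "t": time; "joints": joint angles; "joint_vel": joint speeds; "tau": joint torques, N m; "tcp_pos": TCP position; "tool_rot": TCP orientation; "ft_force": force on the tool from outside, world axes, zero at the start; "torque": the same for the moment, N m; "opening": finger opening in m.
Only numpy, scipy, OpenCV 4.12 (cv2) and the standard library are available. Lean on these libraries where they do the work, as an engineer would, in place of code of your own. Each camera call takes 0.05 s, during which the arm holds its last target. There are 200 camera calls.

### The job

Pick up the blue assembly square (its black post is the grip) and bring it flat into the inside corner of the aluminium frame until its two outer faces sit flush against both rails, then press it gently against both at once, about 5 to 10 N on each, for a good second: never hard on either rail. Then lay it back flat in the middle of the cork mat and let go, leaving the rest of the bench alone.

Things in the scene. Friction and masses are not known exactly. Their poses are not given: they have to be found in the camera images.
- square: Blue L-shaped square, loose, about 0.3 kg, flat on the mat. Origin: under the axis of its black grip post; z up. Post 28x28 mm (sides along x, y), top at z = 52. Outer measuring faces, 16 mm high: plane x = +48 (y from -64 to +40) and plane y = +48 (x from -64 to +40). The arms behind them are 20 wide, 16 high; a web 8 high joins them to the post, bare above z = 8.
- square_heel (a point): The (relieved, empty) outer corner where the two measuring faces would meet: x = +48, y = +48, z = 0 mm in the square's frame.
- square_mid (a point): Middle of the square's 112x112 mm outline at its underside: x = -8, y = -8, z = 0 mm in the square's frame; same axes as the square.
- frame: Corner of two smooth aluminium rails 30 mm high, rigidly fixed; cap on the corner, top at 37. Origin: nominal inside corner on the worktop, z up; inside: x < 0, y < 0, bare worktop. Back rail: face parallel to plane x = 0, y from -6 to -150. Side rail: face parallel to plane y = 0, x to -150. Each was clamped up to 4 mm before or behind its plane, which this pose does not show: feel for it.
- x_arm: The arm of the square that carries its x = +48 mm face (fixed to the square, same origin and axes). It belongs against the back rail.
- y_arm: The arm of the square that carries its y = +48 mm face (fixed to the square, same origin and axes). It belongs against the side rail.
- mat: Cork mat 170x170x4 mm, fixed to the worktop; origin under its centre, so its top is 4 mm above the origin.
- mouse: Bystander: cream computer mouse, 107x60x39, origin under its centre (mm).
- vial: Bystander: small glass vial with a white cap, 22 across, 52 high, origin under its centre (mm).
- slide_carton: Bystander: blue carton, 67x112x55, origin under its centre (mm).
- dish: Bystander: clear round dish, 59 across, 14 high, origin under its centre (mm).
- wood_case: Bystander: small brown wooden case, 73x84x46, origin under its centre (mm).
- pen: Bystander: white and red marker pen lying flat, 135 long, origin under its centre (mm).

How it is judged:
On the way, in this order (a step that is already met when the one before it is completed fails the run):
1. the square is lifted off the mat (z of square in the frame of mat above 0.02 m), for 0.1 s.
2. the square lies flush in the corner and presses on both rails at once, 4 to 12 N on each, held for 0.8 s (contact force between x_arm and frame between 4 and 12 N and contact force between y_arm and frame between 4 and 12 N and angle between the x axis of square and the x axis of frame, either way round below 0.02 rad and angle between square's own z axis and vertical below 0.05 rad), for 0.8 s.
At the end, for the whole second after the job is handed in: The square lies flat (within 0.04 rad) and still on the cork mat, the middle of its outline within 25 mm of the mat's centre, underside on the mat (1 to 7 mm above the mat's origin), released (horizontal distance between square_mid and mat below 0.025 m and z of square in the frame of mat between 0.001 and 0.007 m and angle between square's own z axis and vertical below 0.04 rad and linear speed of square below 0.01 m/s and contact force between square and the fingers below 0.1 N); the robot touches nothing.
It fails at once if the square presses on the back rail with more than 18 N (contact force between x_arm and frame above 18 N).
It fails at once if the square presses on the side rail with more than 18 N (contact force between y_arm and frame above 18 N).
It fails at once if a bystander is moved by more than 15 mm (distance of any of mouse, vial, slide_carton, dish, wood_case, pen from where it was at the start of the episode above 0.015 m).
It also fails if it takes over 72 s, if anything falls off the work surface, if the arm or the gripper's body presses on something with over 40 N, if the wrist force passes 120 N, or if a joint passes its speed limit or range.

## Working session

There is one attempt and no reset: what is moved stays moved. The work goes in short steps, Python scripts to look and compute and a shell command to move; the robot and the scene stay as the last step left them, time stands still between calls to the robot, and variables do not carry over. Pictures are saved under pics/ and viewed, about 8 in all and at most 12, crops included, and the job is handed in when it is done.

```bash
mkdir -p pics; ls; python3 - <<'E'
from plant import status,camera,env
import cv2,numpy as np
print(status.state(), env.tip_extent)
for n in("top","side"):
    c=camera(n); cv2.imwrite(f"pics/{n}0.png",c["pixels"]); print(n,c["fx"],c["fy"],c["cx"],c["cy"],np.round(c["extrinsics"],4).tolist(),[k for k in c])
E
```

```text
pics
{'t': 0.0, 'joints': array([ 1.02189422e+00,  1.59063630e-01,  1.59826839e+00,  1.54807598e-05,
        1.38619174e+00, -2.10134859e-01]), 'joint_vel': array([ 5.04366579e-04, -1.21755789e-03,  2.68925094e-03,  1.97208193e-03,
        5.15474165e-04, -3.06713777e-05]), 'tau': array([ 1.22019828e-03, -3.95997584e+01, -3.31428194e+01, -1.43419834e-04,
        8.28610064e-03, -9.70693691e-06]), 'tcp_pos': array([0.19081671, 0.54180955, 0.25229056]), 'tool_rot': array([-5.29474656e-01, -3.09591177e+00,  2.80801748e-03]), 'ft_force': array([-0.42810166, -0.28112252, -0.38518717]), 'torque': array([ 0.020409  , -0.01215546,  0.03242815]), 'opening': 0.08553392193873956} 0.022
top 442.2677539482265 442.2677539482265 279.0382174281184 205.2121842946547 [[-0.0166, 0.9906, -0.1359, 0.3393], [-0.9999, -0.0162, 0.0038, 0.0362], [0.0016, 0.136, 0.9907, 1.3037], [0.0, 0.0, 0.0, 1.0]] ['pixels', 'fx', 'fy', 'cx', 'cy', 'extrinsics']
side 438.49887389066544 438.49887389066544 282.53818039382236 208.03434692022802 [[-0.9954, 0.0243, -0.0928, 0.3769], [-0.0945, -0.4173, 0.9038, 1.3722], [-0.0167, 0.9084, 0.4177, 0.6667], [0.0, 0.0, 0.0, 1.0]] ['pixels', 'fx', 'fy', 'cx', 'cy', 'extrinsics']
```

View pics/top0.png

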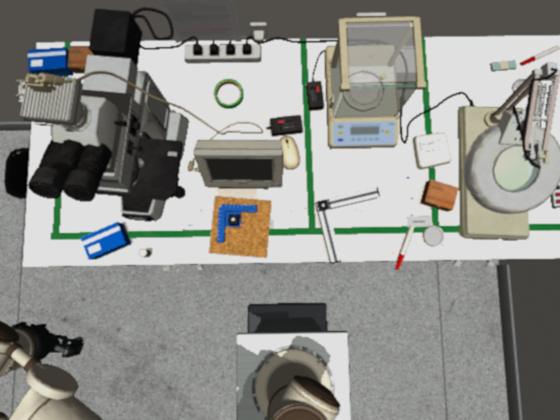

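View pics/side0.png

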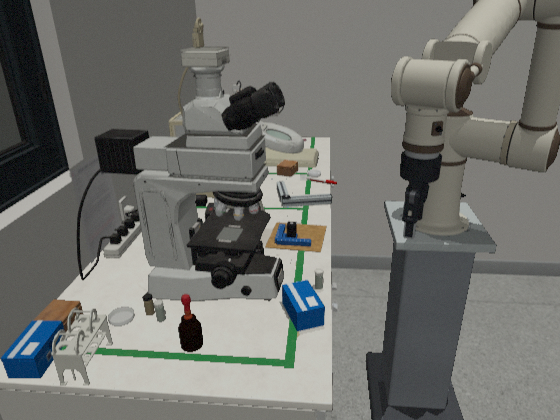

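The top view shows the blue L at about (233,220) on the mat (240,227), and the frame corner at (322,205) with its rails running right to (380,192) and down to (335,262). I'll crop in on these.

```bash
python3 - <<'E'
import cv2,numpy as np
a=cv2.imread("pics/top0.png"); 
A=cv2.resize(a[180:270,305:395],None,fx=6,fy=6,interpolation=cv2.INTER_CUBIC)[:540,:400]
B=cv2.resize(a[190:265,205:275],None,fx=5.7,fy=7.2,interpolation=cv2.INTER_CUBIC)
B=cv2.resize(a[190:265,205:275],(400,429),interpolation=cv2.INTER_CUBIC)
A=cv2.resize(a[183:266,310:388],(400,426),interpolation=cv2.INTER_CUBIC)
H=np.zeros((430,800,3),np.uint8); H[:426,:400]=A; H[:429,400:]=B
cv2.imwrite("pics/crop1.png",H)
E
```

```text
(no output)
```

View pics/crop1.png

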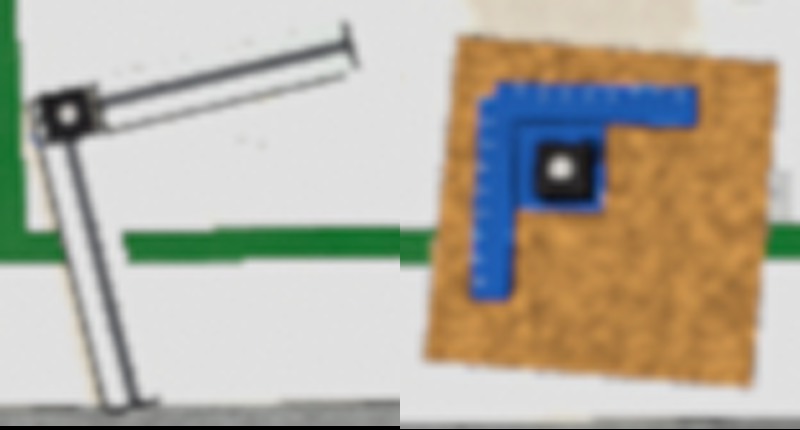

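```bash
python3 - <<'E'
import cv2,numpy as np
a=cv2.imread("pics/top0.png"); s=cv2.imread("pics/side0.png")
A=cv2.resize(a[183:266,310:388],(400,426),interpolation=cv2.INTER_CUBIC)
B=cv2.resize(s[172:212,268:338],(400,229),interpolation=cv2.INTER_CUBIC)
C=cv2.resize(s[215:255,235:335],(400,160),interpolation=cv2.INTER_CUBIC)
H=np.zeros((430,800,3),np.uint8); H[:426,:400]=np.clip((A.astype(float)-190)*4.5,0,255); H[:229,400:]=np.clip((B.astype(float)-60)*1.3,0,255);H[235:395,400:]=C
cv2.imwrite("pics/crop2.png",H)
E
```

```text
(no output)
```

View pics/crop2.png

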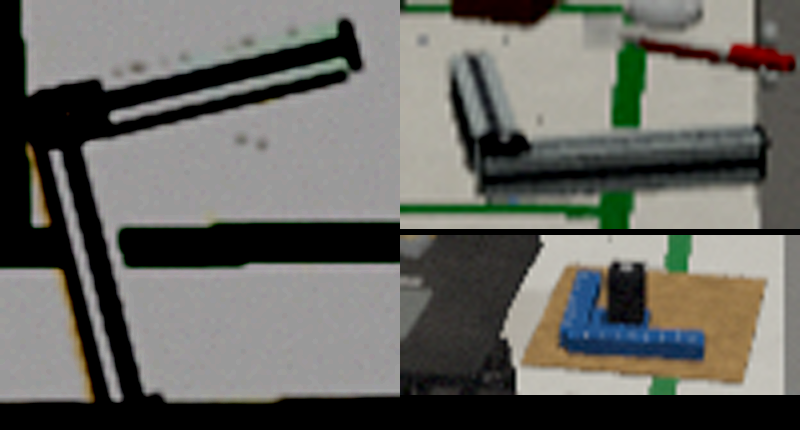

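```bash
cat > h.py <<'E'
import cv2,numpy as np
from plant import status,camera,env
from scipy.spatial.transform import Rotation as R
def ray(c,u,v,z):
    u,v=np.asarray(u,float),np.asarray(v,float); E=c["extrinsics"]
    d=np.stack([(u-c["cx"])/c["fx"],-(v-c["cy"])/c["fy"],-np.ones_like(u)],-1)@E[:3,:3].T
    o=E[:3,3]; return o+d*((z-o[2])/d[...,2])[...,None]
def proj(c,p):
    E=c["extrinsics"]; q=(np.asarray(p)-E[:3,3])@E[:3,:3]
    return c["cx"]-c["fx"]*q[...,0]/q[...,2], c["cy"]+c["fy"]*q[...,1]/q[...,2]
def cross(prof,lvl):  # first subpixel crossing upward
    i=np.argmax(prof>lvl); 
    return i-1+(lvl-prof[i-1])/(prof[i]-prof[i-1]) if i>0 else np.nan
def line(P):  # robust fit: point, angle
    vx,vy,x,y=cv2.fitLine(np.float32(P[:,:2]*1000),cv2.DIST_HUBER,0,.01,.01).ravel()
    return np.array([x,y]),np.degrees(np.arctan2(vy,vx))
def tool():
    s=status.state(); r=R.from_rotvec(s["tool_rot"]).as_matrix(); return s["tcp_pos"],r,np.degrees(np.arctan2(r[1,0],r[0,0])),s
def square(c,z):
    a=c["pixels"].astype(float); b=a[...,0]-a[...,2]   # blueness
    return b
E
python3 - <<'E'
from h import *
c=camera("top"); a=c["pixels"].astype(float); b=a[...,0]-a[...,2]; g=a.sum(2)/3
m=(b>60); m[:,:205]=0; m[:, 275:]=0; m[:190]=0; m[265:]=0
ys,xs=np.nonzero(m); print("blue bbox",xs.min(),xs.max(),ys.min(),ys.max(), b[205:212,230:240].max())
x0,x1,y0,y1=xs.min(),xs.max(),ys.min(),ys.max()
lv=50
P=[(u,y0-4+cross(b[y0-4:y0+6,u],lv)) for u in range(x0+7,x1-3)]
Q=[(x0-4+cross(b[v,x0-4:x0+8],lv),v) for v in range(y0+7,y1-3)]
P=np.array(P);Q=np.array(Q)
p,ap=line(ray(c,P[:,0],P[:,1],.02)); q,aq=line(ray(c,Q[:,0],Q[:,1],.02))
def isect(p,a,q,b):
    da,db=[np.array([np.cos(np.radians(t)),np.sin(np.radians(t))]) for t in(a,b)]
    t=np.linalg.solve(np.stack([da,-db],1),q-p); return p+t[0]*da
h=isect(p,ap,q,aq); print("x-face line ang",ap,"y-face line ang",aq,"heel",h)
# post: dark blob
d=(g<70); d[:,:225]=0;d[:,245:]=0;d[:210]=0;d[230:]=0
w=np.nonzero(d); print("post blob",w[1].mean(),w[0].mean(),ray(c,w[1].mean(),w[0].mean(),.056),d.sum())
# mat
hsv=cv2.cvtColor(c["pixels"],cv2.COLOR_BGR2HSV)
mm=((hsv[...,0]<22)&(hsv[...,1]>90)&(hsv[...,2]>90)).astype(np.uint8); mm[:,:200]=0;mm[:,280:]=0;mm[:190]=0;mm[265:]=0
mm|=m.astype(np.uint8); mm=cv2.morphologyEx(mm,cv2.MORPH_CLOSE,np.ones((9,9)))
r=cv2.minAreaRect(np.argwhere(mm)[:,::-1].astype(np.float32)); B=cv2.boxPoints(r)
W=ray(c,B[:,0],B[:,1],.004); print("mat",W.round(4).tolist(),W.mean(0), np.linalg.norm(W[0]-W[1]),np.linalg.norm(W[1]-W[2]))
# frame: dark slots
dk=255-g
def cen(arr,off): w=np.clip(arr-arr.min()-20,0,None); return off+(w*np.arange(len(w))).sum()/w.sum()
S=[];
for v in range(214,258):
    e=np.polyval(np.polyfit([210,261],[324.0,335.6],1),v); l=int(e)-3
    seg=g[v,l:l+8]; S.append((l+np.argmin(seg),v, *[int(x) for x in seg]))
print(S[::6])
for u in range(332,378,8):
    e=np.polyval(np.polyfit([330,377],[203.,192],1),u); l=int(e)-5
    print(u,l,g[l:l+16,u].astype(int))
for v in range(227,236): print(v,(a[v,326:340,1]-a[v,326:340,2]).astype(int))
print(tool()[:3])
E
```

```text
blue bbox 218 256 205 241 144.0
x-face line ang 87.89857 y-face line ang -2.6750834 heel [521.3134  207.47513]
post blob 233.77981651376146 219.58715596330276 [0.4714593  0.16031549 0.056     ] 109
mat [[0.3825, 0.2378, 0.004], [0.5496, 0.224, 0.004], [0.532, 0.0559, 0.004], [0.3655, 0.0725, 0.004]] [0.4574151  0.14754941 0.004     ] 0.1676415391490315 0.16907378427555583
[(np.int64(324), 214, 223, 198, 143, 109, 152, 203, 223, 225), (np.int64(325), 220, 218, 181, 121, 122, 181, 218, 225, 224), (np.int64(327), 226, 223, 198, 145, 107, 138, 193, 221, 225), (np.int64(328), 232, 218, 180, 119, 119, 178, 219, 226, 215), (np.int64(330), 238, 222, 198, 143, 105, 142, 196, 222, 225), (np.int64(332), 244, 225, 217, 178, 117, 115, 177, 218, 225), (np.int64(333), 250, 223, 201, 148, 105, 142, 197, 221, 225), (np.int64(335), 256, 224, 219, 182, 117, 110, 173, 217, 226)]
332 197 [218 223 223 202 142 106 150 208 225 219 187 159 201 222 224 225]
340 195 [223 224 222 202 142 104 143 201 223 221 194 167 202 222 224 224]
348 193 [223 223 222 206 155 108 135 193 222 222 199 167 197 222 225 224]
356 19
[... 207 characters left out ...]
225 224]
227 [ 0  2  2  0  0 -1 -1  3  8  9  9  8  9  8]
228 [ 1  1  1  0  0  0  0 11 32 44 45 46 45 44]
229 [-1  1  2  1  0 -1  1 13 50 79 80 81 80 81]
230 [ 0  1  2  0  0  0  1 12 46 76 81 83 83 81]
231 [ 0  0  2  2  0  0  0  7 31 65 79 81 83 83]
232 [ 0  0  1  1  0  0  0  2 16 52 76 79 80 78]
233 [ 0 -1  1  0  0 -1  0  0 12 41 57 58 56 54]
234 [ 0  0  0  1  1  0 -1  1  6 18 21 21 20 18]
235 [ 0  0  0 -1  0  0  0  0  0  1  2  1  2  1]
(array([0.19089119, 0.54191958, 0.25253119]), array([[-9.43145203e-01,  3.32380073e-01, -7.82625027e-04],
       [ 3.32380850e-01,  9.43144378e-01, -1.28582022e-03],
       [ 3.10747376e-04, -1.47284474e-03, -9.99998867e-01]]), np.float64(160.58665178981684))
```

```bash
python3 - <<'E'
from h import *
c=camera("top"); a=c["pixels"].astype(float); g=a.sum(2)/3
def cen(seg,o): w=np.clip(200-seg,0,None); return o+(w*np.arange(len(w))).sum()/w.sum()
S=[];Bk=[];T=[]
for v in range(214,258):
    l=int(np.polyval(np.polyfit([214,256],[324.,335.],1),v))-2; S.append((cen(g[v,l-1:l+5+1],l-1),v))
for u in range(331,376):
    l=round(np.polyval(np.polyfit([332,372],[202.,192.5],1),u)); Bk.append((u,cen(g[l-3:l+4,u],l-3)))
    w=np.clip(215-g[l+4:l+10,u],0,None); T.append((u,l+4+(w*np.arange(6)).sum()/w.sum()))
G=[(326+cross((a[v,326:340,1]-a[v,326:340,2]),.5*(a[v,338,1]-a[v,338,2])),v) for v in range(228,234)]
S,Bk,T,G=map(np.array,(S,Bk,T,G))
L={}
for n,X,z in(("sideslot",S,.03),("backslot",Bk,.03),("backthin z0",T,0.0),("backthin z15",T,.015)):
    L[n]=line(ray(c,X[:,0],X[:,1],z)); print(n,L[n])
W=ray(c,G[:,0],G[:,1],.03)[:,:2]*1000
p,an=L["sideslot"]; n=np.array([-np.sin(np.radians(an)),np.cos(np.radians(an))])
print("green edge dist from side slot",(W-p)@n)
p2,an2=L["backslot"]
for k in("backthin z0","backthin z15"):
    n2=np.array([-np.sin(np.radians(an2)),np.cos(np.radians(an2))]); print(k,(L[k][0]-p2)@n2)
E
```

```text
sideslot (array([ 438.21088, -109.07217], dtype=float32), np.float32(12.353055))
backslot (array([ 534.7163 , -185.31934], dtype=float32), np.float32(-77.6164))
backthin z0 (array([ 520.07745, -181.431  ], dtype=float32), np.float32(-77.61181))
backthin z15 (array([ 517.9977 , -178.92676], dtype=float32), np.float32(-77.61193))
green edge dist from side slot [-16.99890203 -16.77140977 -16.41459355 -17.09327988 -17.29032309
 -16.26361266]
backthin z0 -13.464386
backthin z15 -14.958722
```

```bash
python3 -m inch '[0,0,0,0,0,-5.67, 0,0,0,0,0,-5.67, 0,0,0,0,0,-5.66, -2.116,-2.635,0,0,0,0, -2.116,-2.635,0,0,0,0, -2.116,-2.635,0,0,0,0, -2.116,-2.635,0,0,0,0, -2.116,-2.635,0,0,0,0, -2.116,-2.635,0,0,0,0, -2.116,-2.635,0,0,0,0, -2.116,-2.635,0,0,0,0, -2.116,-2.635,0,0,0,0, -2.116,-2.635,0,0,0,0, -2.116,-2.635,0,0,0,0, -2.116,-2.635,0,0,0,0, -2.116,-2.635,0,0,0,0, -2.116,-2.635,0,0,0,0, 0,0,0,0,0,0, 0,0,0,0,0,0]' 0 40
cat >> h.py <<'E'
def goto(x,y,z,yaw):
    p,r,t,s=tool(); dy=(yaw-t+180)%360-180
    q=np.radians(yaw); r2=np.array([[np.cos(q),np.sin(q),0],[np.sin(q),-np.cos(q),0],[0,0,-1]])
    print("tcp",p.round(4),"yaw %.2f tilt %.2f"%(t,np.degrees(np.arccos(-r[2,2]))),"F",s["ft_force"].round(2),"M",s["torque"].round(3),"op",round(s["opening"],4),"t",round(s["t"],2))
    print("turn tool z %.2f deg; then shift cm"%-dy,((np.array([x,y,z])-p)@r2*100).round(3), "rel tilt fix deg", np.degrees(R.from_matrix(r.T@r2).as_rotvec()).round(2))
E
python3 -c "
from h import *
goto(.4714,.161,.046,177.6)"
```

```text
t: 1.78
tcp_pos: [0.472, 0.1601, 0.2531]
tool_rot: [-0.071, -3.14, -0.0]
ft_force: [-0.8, 0.2, -0.3]
opening: 0.0853
tcp [0.472  0.1601 0.2531] yaw 177.41 tilt 0.04 F [-0.8  0.2 -0.3] M [0.02  0.015 0.005] op 0.0853 t 1.78
turn tool z -0.19 deg; then shift cm [ 0.066  0.084 20.705] rel tilt fix deg [ 0.01 -0.04 -0.19]
```

```bash
python3 -m inch '[0.066,0.084,2,0,0,-0.19, 0,0,2,0,0,0, 0,0,2,0,0,0, 0,0,2,0,0,0, 0,0,2,0,0,0, 0,0,2,0,0,0, 0,0,2,0,0,0, 0,0,2,0,0,0, 0,0,1.5,0,0,0, 0,0,1,0,0,0, 0,0,1,0,0,0, 0,0,1,0,0,0, 0,0,0.2,0,0,0, 0,0,0,0,0,0]'; python3 -m inch '[0,0,0,0,0,0, 0,0,0,0,0,0, 0,0,0,0,0,0, 0,0,0,0,0,0, 0,0,0,0,0,0, 0,0,0,0,0,0, 0,0,0,0,0,0, 0,0,0,0,0,0, 0,0,0,0,0,0, 0,0,0,0,0,0, 0,0,0,0,0,0, 0,0,0,0,0,0]' 255 60
python3 -c "
from h import *
goto(.4714,.161,.126,177.6)"
```

```text
t: 2.95
tcp_pos: [0.4706, 0.1623, 0.0459]
tool_rot: [-0.061, -3.14, 0.0]
ft_force: [0.6, -0.0, 0.7]
opening: 0.0856
t: 3.95
tcp_pos: [0.4716, 0.1622, 0.0469]
tool_rot: [0.061, 3.14, 0.0]
ft_force: [0.3, 0.8, 4.9]
opening: 0.0272
tcp [0.4716 0.1622 0.0469] yaw 177.78 tilt 0.07 F [0.28 0.84 4.86] M [ 0.015  0.074 -0.043] op 0.0272 t 3.95
turn tool z 0.18 deg; then shift cm [ 0.01  -0.121 -7.907] rel tilt fix deg [0.01 0.07 0.18]
```

```bash
python3 -m inch '[0,0,-0.5,0,0,0, 0,0,-1,0,0,0, 0,0,-1.5,0,0,0, 0,0,-1.5,0,0,0, 0,0,-1.5,0,0,0, 0,0,-1.5,0,0,0, 0,0,-1.5,0,0,0, 0,0,-1,0,0,0, 0,0,0,0,0,0, 0,0,0,0,0,0, 0,0,0,0,0,0]'
python3 - <<'E'
from h import *
goto(.4572,-.1822,.147,177.6+12.37+2.4)
c=camera("top");s=camera("side")
A=cv2.resize(c["pixels"][180:260,190:290],(400,320),interpolation=cv2.INTER_CUBIC);B=cv2.resize(s["pixels"][150:250,230:330],(400,400),interpolation=cv2.INTER_CUBIC)
H=np.zeros((400,800,3),np.uint8);H[:320,:400]=A;H[:,400:]=B;cv2.imwrite("pics/lift.png",H)
E
```

```text
t: 4.87
tcp_pos: [0.4701, 0.162, 0.1452]
tool_rot: [-0.061, -3.139, 0.0]
ft_force: [-0.8, 1.3, -3.3]
opening: 0.0271
tcp [0.4701 0.162  0.1452] yaw 177.78 tilt 0.12 F [-0.82  1.32 -3.34] M [-0.004  0.016  0.051] op 0.0271 t 4.87
turn tool z -14.59 deg; then shift cm [  8.63  -33.349  -0.177] rel tilt fix deg [ -0.    -0.12 -14.59]
```

View pics/lift.png

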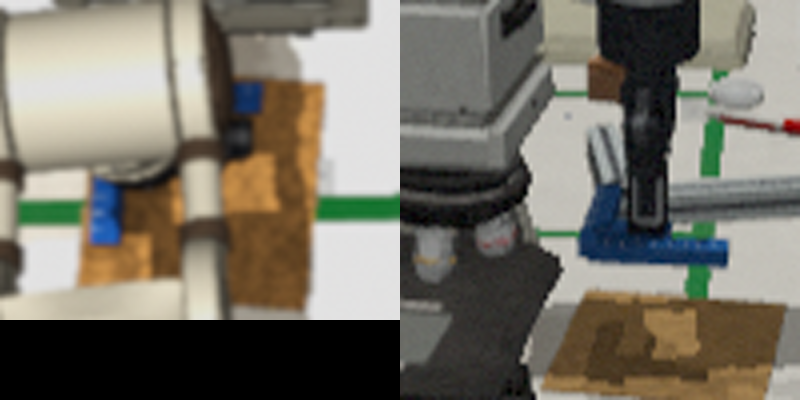

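```bash
python3 -m inch '[0,0,0,0,0,-4.86, 0,0,0,0,0,-4.86, 0,0,0,0,0,-4.87, 0.3,-1.2,0,0,0,0, 0.616,-2.382,0,0,0,0, 0.616,-2.382,0,0,0,0, 0.616,-2.382,0,0,0,0, 0.616,-2.382,0,0,0,0, 0.616,-2.382,0,0,0,0, 0.616,-2.382,0,0,0,0, 0.616,-2.382,0,0,0,0, 0.616,-2.382,0,0,0,0, 0.616,-2.382,0,0,0,0, 0.616,-2.382,0,0,0,0, 0.616,-2.382,0,0,0,0, 0.616,-2.382,0,0,0,0, 0.616,-2.382,0,0,0,0, 0.32,-1.18,0,0,0,0, 0,0,0,0,0,0, 0,0,0,0,0,0]'
python3 - <<'E'
from h import *
goto(.4572,-.1822,.085,192.37)
s=camera("side");c=camera("top")
a=s["pixels"].astype(float);A=cv2.resize(c["pixels"][180:260,305:405],(400,320),interpolation=cv2.INTER_CUBIC);B=cv2.resize(s["pixels"][130:230,250:350],(400,400),interpolation=cv2.INTER_CUBIC)
H=np.zeros((400,800,3),np.uint8);H[:320,:400]=A;H[:,400:]=B;cv2.imwrite("pics/over.png",H)
E
```

```text
t: 6.63
tcp_pos: [0.4577, -0.1818, 0.1456]
tool_rot: [0.336, -3.123, -0.002]
ft_force: [-0.3, 0.9, -3.4]
opening: 0.0271
tcp [ 0.4577 -0.1818  0.1456] yaw -167.70 tilt 0.10 F [-0.26  0.89 -3.44] M [-0.019  0.035 -0.077] op 0.0271 t 6.63
turn tool z -0.07 deg; then shift cm [ 0.057 -0.027  6.065] rel tilt fix deg [ 0.09 -0.04 -0.07]
```

View pics/over.png

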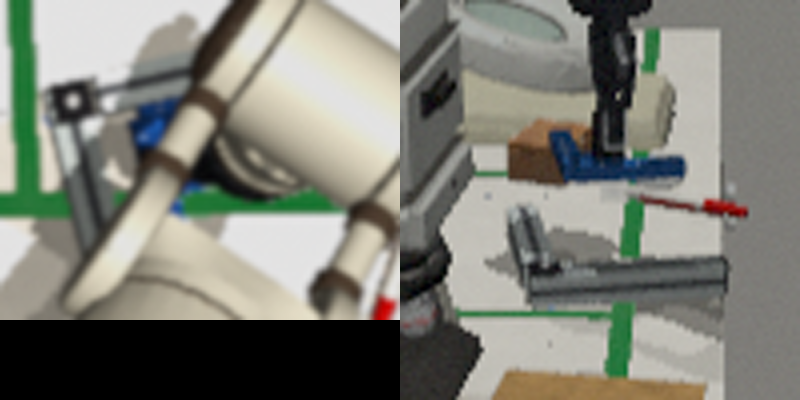

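```bash
python3 -m inch '[0.05,-0.03,0.5,0,0,-0.07, 0,0,1.2,0,0,0, 0,0,1.2,0,0,0, 0,0,1.2,0,0,0, 0,0,1.2,0,0,0, 0,0,1,0,0,0, 0,0,0.5,0,0,0, 0,0,0,0,0,0, 0,0,0,0,0,0]'; python3 -m inch '[0,0,0.5,0,0,0, 0,0,0.5,0,0,0, 0,0,0.5,0,0,0, 0,0,0.5,0,0,0, 0,0,0.5,0,0,0, 0,0,0.4,0,0,0, 0,0,0.2,0,0,0, 0,0,0.1,0,0,0, 0,0,0,0,0,0, 0,0,0,0,0,0]'
python3 - <<'E'
from h import *
for i in range(3): goto(.4572,-.1822,.045,192.37); camera("side")
E
```

```text
t: 7.48
tcp_pos: [0.4577, -0.1822, 0.0783]
tool_rot: [0.341, -3.123, -0.0]
ft_force: [-0.2, 0.7, -2.6]
opening: 0.0276
t: 8.32
tcp_pos: [0.4578, -0.1826, 0.0464]
tool_rot: [-0.34, 3.123, -0.0]
ft_force: [-0.5, 1.0, -3.8]
opening: 0.0274
tcp [ 0.4578 -0.1826  0.0464] yaw -167.56 tilt 0.02 F [-0.55  1.02 -3.85] M [ 0.042  0.021 -0.011] op 0.0274 t 8.32
turn tool z 0.07 deg; then shift cm [0.051 0.05  0.142] rel tilt fix deg [-0.01  0.01  0.07]
tcp [ 0.4579 -0.1827  0.0465] yaw -167.56 tilt 0.03 F [-0.03 -0.5  -3.82] M [ 0.027  0.052 -0.061] op 0.0275 t 8.37
turn tool z 0.07 deg; then shift cm [0.057 0.059 0.154] rel tilt fix deg [-0.02  0.02  0.07]
tcp [ 0.4579 -0.1826  0.0466] yaw -167.56 tilt 0.04 F [ 0.3  -0.09 -3.71] M [-0.037 -0.01   0.011] op 0.0272 t 8.42
turn tool z 0.07 deg; then shift cm [0.06  0.059 0.159] rel tilt fix deg [-0.03  0.03  0.07]
```

```bash
cat > f.py <<'E'
from h import *
ex=np.array([.97679,.21422,0]);ey=np.array([-.21422,.97679,0])
p,r,t,s=tool();F=s["ft_force"]
print("u %.2f v %.2f z %.2f yaw %.2f | Fx %.2f Fy %.2f Fz %.2f Mz %.3f t %.2f"%(p@ex*1e3,p@ey*1e3,p[2]*1e3,t+180,F@ex,F@ey,F[2],s["torque"][2],s["t"]))
E
python3 f.py; python3 -m inch '[-0.1,0.1,0,0,0,0, -0.1,0.1,0,0,0,0, -0.1,0.1,0,0,0,0, -0.1,0.1,0,0,0,0, -0.1,0.1,0,0,0,0, 0,0,0,0,0,0, 0,0,0,0,0,0]' >/dev/null; python3 f.py
python3 -m inch '[-0.05,0,0,0,0,0, -0.05,0,0,0,0,0, 0,0,0,0,0,0]' >/dev/null; python3 f.py
```

```text
u 408.13 v -276.48 z 46.60 yaw 12.44 | Fx -0.45 Fy -1.18 Fz -4.04 Mz -0.033 t 8.47
u 412.99 v -271.19 z 46.28 yaw 12.45 | Fx -0.36 Fy -0.04 Fz -3.88 Mz 0.022 t 9.05
u 414.00 v -271.33 z 46.31 yaw 12.44 | Fx 0.16 Fy -0.42 Fz -2.69 Mz -0.002 t 9.30
```

Now feel for the back rail in 0.5 mm steps.

```bash
python3 -m inch '[-0.05,0,0,0,0,0, -0.05,0,0,0,0,0, 0,0,0,0,0,0]' >/dev/null; python3 f.py
python3 -m inch '[-0.05,0,0,0,0,0, 0,0,0,0,0,0]' >/dev/null; python3 f.py
python3 -m inch '[-0.05,0,0,0,0,0, 0,0,0,0,0,0]' >/dev/null; python3 f.py
```

```text
u 415.04 v -271.33 z 46.33 yaw 12.44 | Fx 0.10 Fy 0.05 Fz -3.36 Mz 0.052 t 9.55
u 415.51 v -271.32 z 46.32 yaw 12.44 | Fx 0.17 Fy 0.36 Fz -4.33 Mz 0.030 t 9.72
u 416.03 v -271.29 z 46.30 yaw 12.44 | Fx -0.70 Fy -0.97 Fz -2.98 Mz -0.033 t 9.88
```

```bash
python3 -m inch '[-0.05,0,0,0,0,0, 0,0,0,0,0,0]' >/dev/null; python3 f.py
python3 -m inch '[0,0.05,0,0,0,0, 0,0.05,0,0,0,0, 0,0,0,0,0,0]' >/dev/null; python3 f.py
python3 -m inch '[0,0.05,0,0,0,0, 0,0.05,0,0,0,0, 0,0,0,0,0,0]' >/dev/null; python3 f.py
```

```text
u 416.52 v -271.32 z 46.35 yaw 12.44 | Fx -0.71 Fy -0.05 Fz -3.30 Mz 0.034 t 10.05
u 416.42 v -270.13 z 46.29 yaw 12.45 | Fx -0.47 Fy 0.28 Fz -3.76 Mz -0.010 t 10.30
u 416.42 v -269.15 z 46.28 yaw 12.44 | Fx -0.37 Fy 0.06 Fz -3.49 Mz -0.016 t 10.55
```

```bash
echo 'import sys; sys.exit(int(max(abs(F@ex),abs(F@ey))>2.0))' >> f.py
python3 -m inch '[-0.04,0,0,0,0,0, 0,0,0,0,0,0]' >/dev/null; python3 f.py && python3 -m inch '[-0.04,0,0,0,0,0, 0,0,0,0,0,0]' >/dev/null && python3 f.py && python3 -m inch '[-0.04,0,0,0,0,0, 0,0,0,0,0,0]' >/dev/null && python3 f.py && python3 -m inch '[-0.04,0,0,0,0,0, 0,0,0,0,0,0]' >/dev/null && python3 f.py && python3 -m inch '[-0.04,0,0,0,0,0, 0,0,0,0,0,0]' >/dev/null && python3 f.py && python3 -m inch '[-0.04,0,0,0,0,0, 0,0,0,0,0,0]' >/dev/null && python3 f.py && python3 -m inch '[-0.04,0,0,0,0,0, 0,0,0,0,0,0]' >/dev/null && python3 f.py && python3 -m inch '[-0.04,0,0,0,0,0, 0,0,0,0,0,0]' >/dev/null && python3 f.py
```

```text
u 416.90 v -269.31 z 46.32 yaw 12.44 | Fx -0.73 Fy -1.11 Fz -3.29 Mz 0.039 t 10.72
u 417.31 v -269.33 z 46.32 yaw 12.44 | Fx 0.31 Fy -0.38 Fz -2.42 Mz 0.035 t 10.88
u 417.71 v -269.30 z 46.31 yaw 12.44 | Fx 0.89 Fy -0.03 Fz -3.35 Mz 0.001 t 11.05
u 417.80 v -269.24 z 46.25 yaw 12.44 | Fx -1.18 Fy -0.04 Fz -2.44 Mz -0.086 t 11.22
u 417.85 v -269.24 z 46.19 yaw 12.45 | Fx -4.63 Fy -0.55 Fz -1.10 Mz -0.082 t 11.38
```

```bash

python3 -m inch '[0.1,0.05,0,0,0,0, 0,0.05,0,0,0,0, 0,0.05,0,0,0,0, 0,0,0,0,0,0]' >/dev/null; python3 f.py && python3 -m inch '[0,0.05,0,0,0,0, 0,0,0,0,0,0]' >/dev/null && python3 f.py && python3 -m inch '[0,0.04,0,0,0,0, 0,0,0,0,0,0]' >/dev/null && python3 f.py && python3 -m inch '[0,0.04,0,0,0,0, 0,0,0,0,0,0]' >/dev/null && python3 f.py && python3 -m inch '[0,0.04,0,0,0,0, 0,0,0,0,0,0]' >/dev/null && python3 f.py && python3 -m inch '[0,0.04,0,0,0,0, 0,0,0,0,0,0]' >/dev/null && python3 f.py && python3 -m inch '[0,0.04,0,0,0,0, 0,0,0,0,0,0]' >/dev/null && python3 f.py && python3 -m inch '[0,0.04,0,0,0,0, 0,0,0,0,0,0]' >/dev/null && python3 f.py && python3 -m inch '[0,0.04,0,0,0,0, 0,0,0,0,0,0]' >/dev/null && python3 f.py && python3 -m inch '[0,0.04,0,0,0,0, 0,0,0,0,0,0]' >/dev/null && python3 f.py && python3 -m inch '[0,0.04,0,0,0,0, 0,0,0,0,0,0]' >/dev/null && python3 f.py && python3 -m inch '[0,0.04,0,0,0,0, 0,0,0,0,0,0]' >/dev/null && python3 f.py
```

```text
u 417.69 v -267.66 z 46.33 yaw 12.44 | Fx 0.42 Fy 0.80 Fz -3.13 Mz -0.007 t 11.72
u 417.59 v -267.17 z 46.33 yaw 12.45 | Fx 0.04 Fy 0.24 Fz -2.87 Mz -0.031 t 11.88
u 417.50 v -266.82 z 46.31 yaw 12.44 | Fx 1.07 Fy 0.48 Fz -3.73 Mz -0.009 t 12.05
u 417.46 v -266.42 z 46.30 yaw 12.44 | Fx -0.10 Fy -0.19 Fz -2.63 Mz -0.001 t 12.22
u 417.45 v -266.04 z 46.31 yaw 12.44 | Fx 0.70 Fy 0.31 Fz -3.25 Mz -0.040 t 12.38
u 417.43 v -265.62 z 46.30 yaw 12.44 | Fx 0.59 Fy -0.74 Fz -3.93 Mz 0.032 t 12.55
u 417.39 v -265.18 z 46.25 yaw 12.44 | Fx -0.68 Fy 0.43 Fz -2.92 Mz 0.013 t 12.72
u 417.43 v -264.81 z 46.28 yaw 12.44 | Fx -0.22 Fy 0.57 Fz -3.53 Mz 0.019 t 12.88
u 417.43 v -264.41 z 46.29 yaw 12.44 | Fx 0.48 Fy 1.27 Fz -2.77 Mz -0.005 t 13.05
u 417.47 v -264.09 z 46.33 yaw 12.44 | Fx -0.50 Fy 0.02 Fz -4.23 Mz -0.004 t 13.22
u 417.48 v -264.03 z 46.40 yaw 12.44 | Fx -0.73 Fy -1.02 Fz -3.91 Mz -0.061 t 13.38
u 417.51 v -263.98 z 46.50 yaw 12.45 | Fx -0.78 Fy -4.08 Fz -5.23 Mz -0.060 t 13.55
```

```bash
python3 -m inch '[-0.04,0.01,0,0,0,0, -0.04,0.01,0,0,0,0, 0,0,0,0,0,0]' >/dev/null; python3 f.py; python3 -m inch '[0,0,0,0,0,0]' >/dev/null; python3 f.py; python3 -m inch '[0,0,0,0,0,0]' >/dev/null; python3 f.py
```

```text
u 417.85 v -263.96 z 46.54 yaw 12.46 | Fx -3.71 Fy -5.63 Fz -2.78 Mz -0.065 t 13.80
u 417.84 v -263.96 z 46.52 yaw 12.46 | Fx -4.46 Fy -5.31 Fz -2.56 Mz -0.071 t 13.88
u 417.85 v -263.96 z 46.52 yaw 12.46 | Fx -4.18 Fy -4.87 Fz -2.36 Mz -0.084 t 13.97
```

```bash
python3 -m inch '[-0.02,0.015,0,0,0,0, -0.02,0.015,0,0,0,0, 0,0,0,0,0,0]' >/dev/null; python3 f.py; for i in 1 2 3 4; do python3 -m inch '[0,0,0,0,0,0]' >/dev/null; python3 f.py; done
```

```text
u 417.90 v -263.96 z 46.57 yaw 12.47 | Fx -6.47 Fy -7.04 Fz -1.52 Mz -0.115 t 14.22
u 417.87 v -263.92 z 46.53 yaw 12.47 | Fx -5.75 Fy -7.69 Fz -3.04 Mz -0.093 t 14.30
u 417.88 v -263.93 z 46.54 yaw 12.47 | Fx -6.05 Fy -6.71 Fz -2.66 Mz -0.056 t 14.38
u 417.89 v -263.94 z 46.54 yaw 12.46 | Fx -5.74 Fy -6.68 Fz -2.68 Mz -0.061 t 14.47
u 417.90 v -263.96 z 46.55 yaw 12.47 | Fx -5.66 Fy -7.05 Fz -3.31 Mz -0.090 t 14.55
```

```bash
python3 -m inch '[-0.02,0.005,0,0,0,0, 0,0,0,0,0,0, 0,0,0,0,0,0, 0,0,0,0,0,0, 0,0,0,0,0,0, 0,0,0,0,0,0]' >/dev/null; python3 f.py; python3 -m inch '[0,0,0,0,0,0, 0,0,0,0,0,0, 0,0,0,0,0,0, 0,0,0,0,0,0, 0,0,0,0,0,0, 0,0,0,0,0,0, 0,0,0,0,0,0, 0,0,0,0,0,0]' >/dev/null; python3 f.py; python3 -m inch '[0,0,0,0,0,0, 0,0,0,0,0,0, 0,0,0,0,0,0, 0,0,0,0,0,0, 0,0,0,0,0,0, 0,0,0,0,0,0, 0,0,0,0,0,0, 0,0,0,0,0,0]' >/dev/null; python3 f.py
python3 - <<'E'
from h import *
s=camera("side");c=camera("top")
A=cv2.resize(c["pixels"][180:260,305:405],(400,320),interpolation=cv2.INTER_CUBIC);B=cv2.resize(s["pixels"][150:220,260:340],(400,350),interpolation=cv2.INTER_CUBIC)
H=np.zeros((400,800,3),np.uint8);H[:320,:400]=A;H[:350,400:]=B;cv2.imwrite("pics/press.png",H)
E
```

```text
u 417.89 v -263.94 z 46.54 yaw 12.46 | Fx -7.96 Fy -6.22 Fz -1.78 Mz -0.085 t 15.05
u 417.88 v -263.93 z 46.54 yaw 12.46 | Fx -6.62 Fy -6.35 Fz -1.08 Mz -0.116 t 15.72
u 417.89 v -263.92 z 46.53 yaw 12.47 | Fx -7.02 Fy -6.70 Fz -1.93 Mz -0.110 t 16.38
```

View pics/press.png

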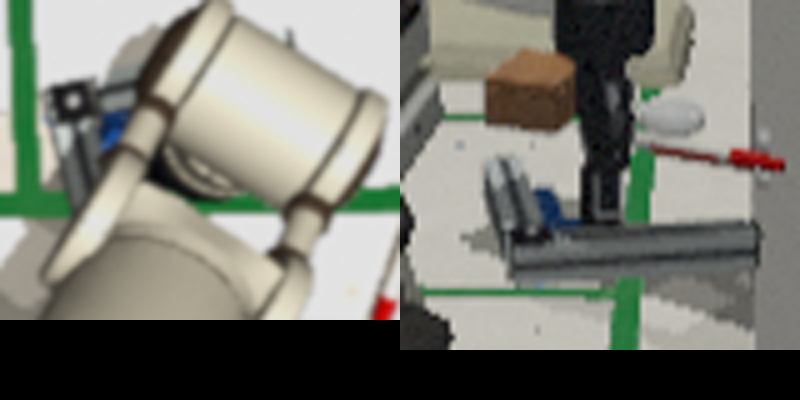

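```bash
python3 -m inch '[0.1,-0.1,0,0,0,0, 0.2,-0.2,0,0,0,0, 0.3,-0.3,0,0,0,0, 0.4,-0.4,0,0,0,0, 0,0,0,0,0,0, 0,0,-0.5,0,0,0, 0,0,-1.2,0,0,0, 0,0,-1.5,0,0,0, 0,0,-1.5,0,0,0, 0,0,-1.5,0,0,0, 0,0,-1.5,0,0,0, 0,0,-1.5,0,0,0, 0,0,-0.8,0,0,0, 0,0,0,0,0,0, 0,0,0,0,0,0]'; python3 f.py; python3 -c "
from h import *
goto(.4657,.1552,.146,177.6)"
```

```text
t: 17.73
tcp_pos: [0.4579, -0.1788, 0.1464]
tool_rot: [-0.34, 3.123, -0.0]
ft_force: [-0.3, 0.3, -3.5]
opening: 0.0271
u 408.95 v -272.71 z 146.39 yaw 12.44 | Fx -0.18 Fy 0.36 Fz -3.46 Mz 0.013 t 17.73
tcp [ 0.4579 -0.1788  0.1464] yaw -167.56 tilt 0.03 F [-0.25  0.31 -3.46] M [-0.023  0.107  0.013] op 0.0271 t 17.73
turn tool z 14.84 deg; then shift cm [ 0.616 33.401  0.039] rel tilt fix deg [-0.02  0.03 14.84]
```

```bash
python3 -m inch '[0,0,0,0,0,4.95, 0,0,0,0,0,4.95, 0,0,0,0,0,4.94, 0.02,1.2,0,0,0,0, 0.044,2.385,0,0,0,0, 0.044,2.385,0,0,0,0, 0.044,2.385,0,0,0,0, 0.044,2.385,0,0,0,0, 0.044,2.385,0,0,0,0, 0.044,2.385,0,0,0,0, 0.044,2.385,0,0,0,0, 0.044,2.385,0,0,0,0, 0.044,2.385,0,0,0,0, 0.044,2.385,0,0,0,0, 0.044,2.385,0,0,0,0, 0.044,2.385,0,0,0,0, 0.044,2.385,0,0,0,0, 0.02,1.2,0,0,0,0, 0,0,0,0,0,0, 0,0,0,0,0,0]'; python3 -c "
from h import *
goto(.4657,.1552,.0475,177.6)"
```

```text
t: 19.4
tcp_pos: [0.4645, 0.1558, 0.1453]
tool_rot: [-0.061, -3.139, 0.001]
ft_force: [-0.6, -0.6, -3.6]
opening: 0.0271
tcp [0.4645 0.1558 0.1453] yaw 177.77 tilt 0.13 F [-0.63 -0.61 -3.63] M [-0.044  0.012 -0.06 ] op 0.0271 t 19.4
turn tool z 0.17 deg; then shift cm [-0.12  -0.058  9.776] rel tilt fix deg [-0.03 -0.13  0.17]
```

```bash
python3 -m inch '[-0.1,-0.06,0.7,0,0,0, 0,0,1.5,0,0,0, 0,0,1.5,0,0,0, 0,0,1.5,0,0,0, 0,0,1.3,0,0,0, 0,0,1,0,0,0, 0,0,0.8,0,0,0, 0,0,0.5,0,0,0, 0,0,0.3,0,0,0, 0,0,0.2,0,0,0, 0,0,0.2,0,0,0, 0,0,0.1,0,0,0, 0,0,0,0,0,0, 0,0,0,0,0,0, 0,0,0,0,0,0]' >/dev/null; python3 f.py; python3 -m inch '[0,0,0.05,0,0,0, 0,0,0.05,0,0,0, 0,0,0,0,0,0]' >/dev/null;python3 f.py
```

```text
u 489.20 v 51.00 z 50.64 yaw 357.60 | Fx 0.06 Fy -0.40 Fz -3.35 Mz 0.064 t 20.65
u 488.89 v 51.03 z 49.26 yaw 357.60 | Fx 0.25 Fy -0.31 Fz -3.73 Mz 0.016 t 20.90
```

```bash
python3 -m inch '[0,0,0.05,0,0,0, 0,0,0.05,0,0,0, 0,0,0,0,0,0, 0,0,0,0,0,0]' >/dev/null;python3 f.py;python3 -m inch '[0,0,0.05,0,0,0, 0,0,0,0,0,0, 0,0,0,0,0,0]' >/dev/null;python3 f.py
```

```text
u 488.83 v 51.01 z 48.21 yaw 357.60 | Fx 1.07 Fy -0.38 Fz -3.28 Mz -0.018 t 21.23
u 488.90 v 51.00 z 47.77 yaw 357.60 | Fx -0.28 Fy 1.31 Fz -2.80 Mz -0.040 t 21.48
```

```bash
python3 -m inch '[0,0,0.05,0,0,0, 0,0,0,0,0,0, 0,0,0,0,0,0]' >/dev/null;python3 f.py;python3 -m inch '[0,0,0.03,0,0,0, 0,0,0,0,0,0, 0,0,0,0,0,0]' >/dev/null;python3 f.py
```

```text
u 488.87 v 51.02 z 47.26 yaw 357.60 | Fx 0.90 Fy 0.36 Fz -3.39 Mz -0.051 t 21.73
u 488.89 v 51.00 z 46.97 yaw 357.60 | Fx 0.08 Fy 0.03 Fz -2.84 Mz 0.011 t 21.98
```

```bash
python3 -m inch '[0,0,0.03,0,0,0, 0,0,0,0,0,0, 0,0,0,0,0,0]' >/dev/null;python3 f.py; python3 -m inch '[0,0,0.02,0,0,0, 0,0,0,0,0,0, 0,0,0,0,0,0]' >/dev/null;python3 f.py
python3 -m inch '[0,0,0,0,0,0, 0,0,0,0,0,0, 0,0,0,0,0,0, 0,0,0,0,0,0, 0,0,0,0,0,0, 0,0,0,0,0,0, 0,0,0,0,0,0, 0,0,0,0,0,0, 0,0,0,0,0,0, 0,0,0,0,0,0, 0,0,0,0,0,0, 0,0,0,0,0,0]' 0 | tail -1; python3 f.py
python3 -m inch '[0,0,-0.5,0,0,0, 0,0,-1,0,0,0, 0,0,-1.5,0,0,0, 0,0,-2,0,0,0, 0,0,-2,0,0,0, 0,0,-2,0,0,0, 0,0,-2,0,0,0, 0,0,-2,0,0,0, 0,0,-2,0,0,0, 0,0,-2,0,0,0, 1.5,2,0,0,0,0, 1.5,2,0,0,0,0, 1.5,2,0,0,0,0, 1.5,2,0,0,0,0, 1.5,2,0,0,0,0, 1.5,2,0,0,0,0, 1.5,2,0,0,0,0, 1.5,2,0,0,0,0, 0,0,0,0,0,0, 0,0,0,0,0,0]'
python3 - <<'E'
from h import *
s=camera("side");c=camera("top");a=c["pixels"].astype(float); b=a[...,0]-a[...,2]
cv2.imwrite("pics/end_full.png",c["pixels"])
A=cv2.resize(c["pixels"][180:265,200:300],(400,340),interpolation=cv2.INTER_CUBIC);B=cv2.resize(s["pixels"][160:260,235:335],(400,400),interpolation=cv2.INTER_CUBIC)
H=np.zeros((400,800,3),np.uint8);H[:340,:400]=A;H[:,400:]=B;cv2.imwrite("pics/end.png",H)
m=(b>50);m[:,:205]=0;m[:,275:]=0;m[:190]=0;m[265:]=0
r=cv2.minAreaRect(np.argwhere(m)[:,::-1].astype(np.float32));print("blue rect",r)
W=ray(c,r[0][0],r[0][1],.02);print("mid",W,"from mat centre",np.hypot(*(W[:2]-[.4574,.1475])))
E
```

```text
u 488.91 v 51.00 z 46.93 yaw 357.60 | Fx -2.56 Fy -0.01 Fz 0.54 Mz -0.013 t 22.23
u 488.93 v 51.01 z 46.93 yaw 357.60 | Fx -3.58 Fy 0.71 Fz 5.74 Mz -0.034 t 22.48
opening: 0.0855
u 488.92 v 51.00 z 46.50 yaw 357.60 | Fx 0.40 Fy -0.55 Fz 0.02 Mz 0.000 t 23.48
t: 25.15
tcp_pos: [0.353, 0.3201, 0.2173]
tool_rot: [0.062, 3.14, 0.0]
ft_force: [-0.3, -0.6, 0.1]
opening: 0.0855
blue rect ((232.45318603515625, 217.49855041503906), (26.96738052368164, 51.70404052734375), 46.789913177490234)
mid [0.48146051 0.16774992 0.02      ] from mat centre 0.031447853750780325
```

View pics/end.png

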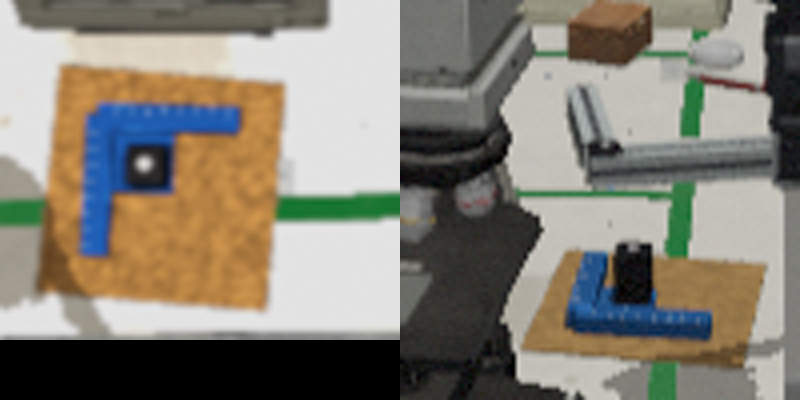

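```bash
python3 - <<'E'
from h import *
c=camera("top");a=c["pixels"].astype(float); m=(a[...,0]-a[...,2]>50);m[:,:205]=0;m[:,275:]=0;m[:190]=0;m[265:]=0
y,x=np.nonzero(m); W=ray(c,(x.min()+x.max())/2,(y.min()+y.max())/2,.02); print("mid",W, np.hypot(*(W[:2]-[.4574,.1475])))
print(status.state()["t"]); print(env.close_job())
E
```

```text
mid [0.46062208 0.14728308 0.02      ] 0.0032293787756314746
25.3
the job is handed in; nothing more can be done
None
```

I gripped the square by its post, lifted it, felt out both rails and pressed it into the corner. I then laid it back on the mat, let go and handed in at about 25 s; no verdict was reported.

- **Press:** the wrist sensor read about 6–8 N towards each rail for roughly 2 s. Wrist readings were never above about 8 N on either rail. The wrist sensor can't fully separate friction from the force on each rail, so these values are approximate.
- **Angle:** the tool stood at 12.46° against 12.37° for the frame in the images. The small twisting moment fits flush contact. I took the square's angle from the tool, because the arm hid most of it from the top camera.
- **Placing:** the last pictures show the square lying flat on the mat. Its middle measured about 3 mm from the mat's centre.
- **Release:** the gripper is open and the arm clear, with force readings near zero.
- **Disagreeing check:** my first automatic check of the middle gave 31 mm. It had fitted a diagonal box round the L shape, so I discarded it; the L's own outline extents gave the 3 mm.
- **Not checked:** I did not measure the bystanders. The arm stayed away from them, and no move showed an unexpected force.

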